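Fit the missing support pillar and lay the board on the jig

TASK

One foot of the board-support jig has lost its brass pillar: take the brass pillar from the spares rack (not the longer black one), feel for the hole in the empty foot and press the pillar straight down past its spring catch until it is fully home. Then lay the green circuit board right way up and square on the four pillars, its long side along the jig's long side and one pillar under each corner, let go, and leave the other loose things on the bench alone.

Things in the scene. Friction and masses are not known exactly. Their poses are not given: they have to be found in the camera images.
- jig: board-support jig, fixed: aluminium plate 150 (x) x 220 (y) x 10 mm with two dark slots along y. Origin: centre of its underside, z up. A steel foot 34 x 56 x 24 mm (top 34 mm above the bench) is clamped near each corner; three carry a brass pillar (top 82 mm above the bench). The fourth, empty foot may be at any corner and is not tracked: it is at the corner without a fitted pillar.
- corner0 (a point): nominal corner 0 of the jig: x -45, y -65 mm of the jig frame, 34 mm above its underside (top face of the feet). The foot there was set by hand, its middle up to 3.5 mm off in x and in y. If it is the empty one, it has in its middle a plain unchamfered vertical blind hole, 13 mm wide and 16 mm deep, with a spring ball in its wall 6 to 13 mm down.
- corner1 (a point): nominal corner 1 of the jig: x -45, y +65 mm of the jig frame, 34 mm above its underside (top face of the feet). The foot there was set by hand, its middle up to 3.5 mm off in x and in y. If it is the empty one, it has in its middle a plain unchamfered vertical blind hole, 13 mm wide and 16 mm deep, with a spring ball in its wall 6 to 13 mm down.
- corner2 (a point): nominal corner 2 of the jig: x +45, y -65 mm of the jig frame, 34 mm above its underside (top face of the feet). The foot there was set by hand, its middle up to 3.5 mm off in x and in y. If it is the empty one, it has in its middle a plain unchamfered vertical blind hole, 13 mm wide and 16 mm deep, with a spring ball in its wall 6 to 13 mm down.
- corner3 (a point): nominal corner 3 of the jig: x +45, y +65 mm of the jig frame, 34 mm above its underside (top face of the feet). The foot there was set by hand, its middle up to 3.5 mm off in x and in y. If it is the empty one, it has in its middle a plain unchamfered vertical blind hole, 13 mm wide and 16 mm deep, with a spring ball in its wall 6 to 13 mm down.
- foot_a: steel foot block 34 x 56 x 24 mm clamped on the jig plate, with a brass support pillar (12 mm diameter) already fitted in its middle; the pillar's top is 72 mm above this origin. Fixed. Origin: centre of the foot's underside (on the plate), on the pillar's axis.
- foot_b: steel foot block 34 x 56 x 24 mm clamped on the jig plate, with a brass support pillar (12 mm diameter) already fitted in its middle; the pillar's top is 72 mm above this origin. Fixed. Origin: centre of the foot's underside (on the plate), on the pillar's axis.
- foot_c: steel foot block 34 x 56 x 24 mm clamped on the jig plate, with a brass support pillar (12 mm diameter) already fitted in its middle; the pillar's top is 72 mm above this origin. Fixed. Origin: centre of the foot's underside (on the plate), on the pillar's axis.
- rack: grey plastic rack for spare pillars, 130 mm (x) x 44 mm (y) x 22 mm high, fixed. Two holes 14 mm wide and 14 mm deep (floor 8 mm above the bench) at x -35 and +35 mm; one holds the brass pillar, the other the black one. Origin: centre of its underside.
- pillar: the loose brass pillar: plain square-ended cylinder, 12 mm in diameter, 64 mm long, about 60 g; stands upright in the rack, 50 mm of it above the rack top. Origin: centre of its lower end, z along its axis. Merely dropped into the foot it stops on the spring ball; pushing it past takes about 5 to 15 N, after that it stays. Fully home its lower end is 18 mm above the bench.
- nylon: black nylon pillar, 12 mm in diameter and 84 mm long, standing in the other hole of the rack; leave it. Origin: centre of its lower end.
- board: green circuit board 115 (x) x 150 (y) x 2.4 mm, about 0.22 kg, flat on the bench. Black finned heat sink in its middle, 50 (x) x 30 (y) mm, top 30 mm above the underside: hold it there, closing along y (39 mm clear on both sides). Terminal strips on the long edges, capacitors and relays at the ends, up to 18 mm high. Flat underside. Origin: centre of the underside, z up.
- screwdriver: screwdriver with a red handle, 160 mm long, lying on the bench; leave it.
- meter: yellow hand multimeter 150 x 75 x 32 mm lying on the bench; leave it.
- spool: metal spool 62 mm in diameter and 42 mm high; leave it.
- module: small brown board 55 x 85 mm on four brass legs with green terminals, 41 mm high; leave it.
There are look-alikes about, which are no part of the job. Leave any orange or red look-alike of the board alone.

How it is judged:
On the way:
1. the brass pillar stands fully home in the empty foot, the board not yet on the jig (z of pillar in the frame of jig between 0.0155 and 0.0208 m and angle between pillar's own z axis and vertical below 0.1 rad and (horizontal distance between pillar and corner0 below 0.008 m or horizontal distance between pillar and corner1 below 0.008 m or horizontal distance between pillar and corner2 below 0.008 m or horizontal distance between pillar and corner3 below 0.008 m) and horizontal distance between board and jig above 0.1 m), for 0.2 s.
At the end, for the whole second after the job is handed in: The pillar stands in the empty foot within 2.8 mm of the hole floor, upright to 0.1 rad, within 8 mm of a corner; the board rests on the pillars, underside 79.5 to 85 mm above the jig underside, level to 0.04 rad, centre within 10 mm of the jig centre, sides within 0.12 rad of the jig sides (z of pillar in the frame of jig between 0.0155 and 0.0208 m and angle between pillar's own z axis and vertical below 0.1 rad and (horizontal distance between pillar and corner0 below 0.008 m or horizontal distance between pillar and corner1 below 0.008 m or horizontal distance between pillar and corner2 below 0.008 m or horizontal distance between pillar and corner3 below 0.008 m) and z of board in the frame of jig between 0.0795 and 0.085 m and angle between board's own z axis and vertical below 0.04 rad and horizontal distance between board and jig below 0.01 m and angle between the x axis of board and the x axis of jig, either way round below 0.12 rad and linear speed of each of board, pillar below 0.04 m/s); the robot touches nothing.
It fails at once if another loose thing is moved by more than 30 mm (distance of any of nylon, screwdriver, meter, spool, module from where it was at the start of the episode above 0.03 m).
It fails at once if the board is tipped by more than 0.7 rad (angle between board's own z axis and vertical above 0.7 rad).
It also fails if it takes over 72 s, if anything falls off the work surface, if the arm or the gripper's body presses on something with over 40 N, if the wrist force passes 120 N, or if a joint passes its speed limit or range.

ROBOT

A 6-joint arm with a two-finger parallel gripper is mounted at the origin on the work surface. World frame = base frame: x ahead of the robot, y to its left, z up, the work surface at z = 0. Lengths are in m, angles in rad, forces in N, time in s.
With the tool pointing down it reaches from about 0.325 to 0.775 m from the base axis. Payload 5.5 kg.
Tool frame: the origin (TCP) lies on the mounting face of the last link; the fingertips stand 182 mm ahead of it and the grasp point (between the pads) lies r.grip_depth ahead of it (r.grip_depth is the distance from the TCP to the grasp point, in m); z points along the fingers, x is the direction in which the jaws open and shut, and the axes are right-handed (so a half turn about z gives the same grasp; the last joint's range is limited). The gripper opens to 88 mm and grips with 3 to 60 N. Pads are 20 mm wide; open, the fingers measure 115 mm over their backs; the gripper's body (75 mm by 178 mm) begins 61 mm behind the grasp point.
Start: joints at [-1.355, 0.091, 1.231, -0, 1.82, -0.057], TCP at [0.162, -0.578, 0.405] pointing down, gripper open.
Joint ranges: [-2.87, 2.87], [-0.86, 2.18], [0.17, 2.46], [-1.51, 4.65], [0.06, 2.69], [-2.65, 2.65]. Speed limits (rad/s): [2.57, 2.57, 3.01, 3.14, 3.14, 3.14].

INTERFACE

Orientations are given as a rotation vector (axis times angle).
In Python, from station import monitor, viewer, job, r gives the robot as it stands.
- The arm moves only by the shell command python3 -m creep 'ROWS' [FORCE]. ROWS is JSON, a list of rows, each an object of numbers: "x", "y", "z": the shift along the tool's x, y, z as a fraction of full scale; "twist": the turn about the tool's z as a fraction of full scale; "hand": the opening, from 0 (shut) to 1 (fully open). A call has 1 to 8 rows; each row is the pose to reach, as a shift and turn from the pose commanded when the call began, along the tool's axes at that moment, turning the shorter way round; what a row does not reach only later rows make up. Full scale, the value 1, is 0.2 m for a shift and 180 degrees for a turn. A row lasts 1/12 s, in which the tool goes at most 41.7 mm and 7.16 degrees, less where a joint would pass 70% of its speed; a pose out of reach is approached as far as the arm can. A call with a number of a shift or a turn outside -1 to 1 is refused whole. A call with a gripper value outside its range is refused whole. The fingers move at their own pace and stop on an object; FORCE is the grip in N (left out, the last holds). Time passes only in rows, so rows that repeat a pose let the fingers close. It gives the time, the measured TCP pose, the force and the opening at its end, in the units of the state.
- monitor.sense(): the state, without advancing time (a new reading comes with each control period).
- viewer.grab_frame(name): name is "scene" or "side" or "wrist"; returns a dict with "img" (400x640x3 uint8, blue, green, red), "fx", "fy", "cx", "cy" (pixels), "R" (3x3) and "t" (3): a world point X has camera coordinates R X + t. Camera axes: x right, y down, z forward; pixel columns grow to the right and rows downward; lengths in m; the calibration is good to about 2 mm. A picture is of the moment at which its call begins. There is no depth.
- job.finish_job(): hands the job in, once; it reports no verdict.
The state is a dict: "clock": time; "qpos": joint angles; "qd": joint speeds; "tau": joint torques, N m; "position": TCP position; "tool_rot": TCP orientation; "force": force on the tool from outside, world axes, zero at the start; "ft_torque": the same for the moment, N m; "grip_width": finger opening in m.
Only numpy, scipy, OpenCV 4.12 (cv2) and the standard library are available. Lean on these libraries where they do the work, as an engineer would, in place of code of your own. Each camera call takes 0.05 s, during which the arm holds its last target.

## Working session

There is one attempt and no reset: what is moved stays moved. The work goes in short steps, Python scripts to look and compute and a shell command to move; the robot and the scene stay as the last step left them, time stands still between calls to the robot, and variables do not carry over. Pictures are saved under pics/ and viewed, and the job is handed in when it is done.

```bash
ls; mkdir -p pics; python3 - <<'E'
from station import monitor, viewer, r
import cv2
print(r.grip_depth, monitor.sense())
for n in("scene","side","wrist"):
    f=viewer.grab_frame(n); cv2.imwrite(f"pics/{n}0.png",f["img"]); print(n,f["fx"],f["fy"],f["cx"],f["cy"],f["R"],f["t"])
E
```

```text
pics
0.1633 {'clock': 0.0, 'qpos': array([-1.35469937e+00,  9.18499349e-02,  1.23188861e+00,  4.29078846e-06,
        1.81977892e+00, -5.66896717e-02]), 'qd': array([-0.00012081, -0.0018827 , -0.0004178 ,  0.00039663,  0.00032226,
       -0.00106381]), 'tau': array([ 5.54672067e-05, -4.46451080e+01, -4.06445360e+01,  6.97650807e-02,
        2.92480015e-02, -1.63561776e-04]), 'position': array([ 0.1616666 , -0.57786776,  0.40351034]), 'tool_rot': array([-2.50186507e+00,  1.89800114e+00,  2.29620660e-03]), 'force': array([ 0.02155286, -0.35759477,  0.47936396]), 'ft_torque': array([-0.03258244,  0.03855335, -0.0229723 ]), 'grip_width': 0.08793797287736639}
scene 460.63409232337006 460.63409232337006 317.7393848960739 204.5185555181228 [[-0.08138058  0.99650814 -0.01867415]
 [ 0.7545543   0.04935845 -0.65437876]
 [-0.65117203 -0.06734438 -0.75593632]] [ 0.10924156 -0.37949416  1.8143898 ]
side 511.99578367732363 511.99578367732363 321.6992012826235 198.54704903927467 [[ 0.99618524 -0.08545165  0.01769127]
 [-0.04266704 -0.65381081 -0.75545413]
 [ 0.07612155  0.75181742 -0.65496265]] [-0.56491726  0.01665176  1.28712815]
wrist 305.40358888039043 305.40358888039043 319.1561101023254 203.31897488663103 [[ 0.26893015 -0.96315817 -0.00170834]
 [-0.92330261 -0.25830595  0.28423638]
 [-0.27420586 -0.07486242 -0.95875271]] [-0.59910572 -0.03437275  0.39134582]
```

View pics/scene0.png

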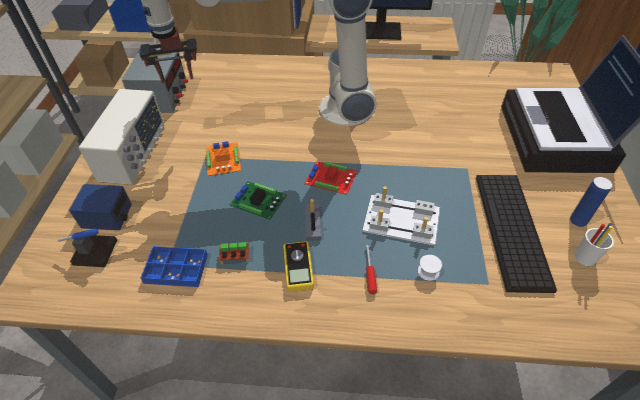

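View pics/side0.png

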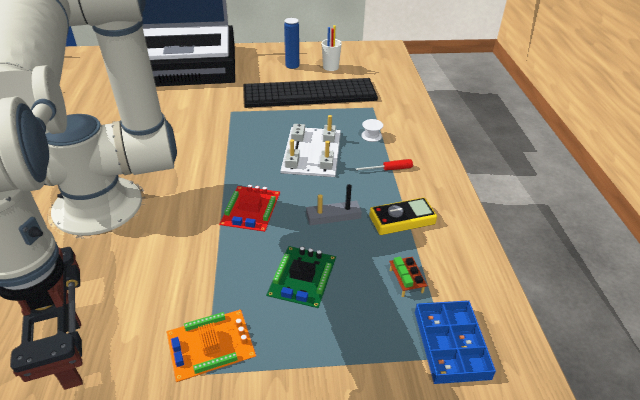

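View pics/wrist0.png

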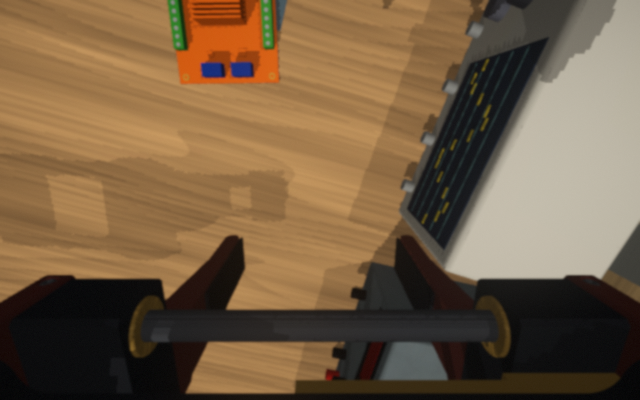

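```bash
cat > h.py <<'E'
import numpy as np, cv2
from station import monitor, viewer, r
from scipy.spatial.transform import Rotation as Ro
def grab(n,save=None):
    f=viewer.grab_frame(n)
    for k in("R","t"): f[k]=np.array(f[k])
    if save: cv2.imwrite(f"pics/{save}.png",f["img"])
    return f
def ray(f,u,v):
    d=f["R"].T@np.array([(u-f["cx"])/f["fx"],(v-f["cy"])/f["fy"],1.]); return -f["R"].T@f["t"],d
def onz(f,u,v,z):
    o,d=ray(f,u,v); return o+d*(z-o[2])/d[2]
def tri(f1,p1,f2,p2):
    A=[];b=[]
    for f,p in((f1,p1),(f2,p2)):
        o,d=ray(f,*p); d/=np.linalg.norm(d); M=np.eye(3)-np.outer(d,d); A.append(M); b.append(M@o)
    return np.linalg.lstsq(np.vstack(A),np.hstack(b),rcond=None)[0]
def proj(f,X):
    c=f["R"]@np.asarray(X,float)+f["t"]; return np.array([f["fx"]*c[0]/c[2]+f["cx"],f["fy"]*c[1]/c[2]+f["cy"]])
def crop(f,x0,y0,w,h,s,name):
    cv2.imwrite(f"pics/{name}.png",cv2.resize(f["img"][y0:y0+h,x0:x0+w],None,fx=s,fy=s,interpolation=cv2.INTER_CUBIC))
def tool():
    s=monitor.sense(); T=Ro.from_rotvec(s["tool_rot"]).as_matrix(); p=np.array(s["position"]); return s,T,p
def plan(target,xdir=None,dz=0):
    "rows (fraction) from present to grasp-point target; xdir: world yaw of jaw axis"
    s,T,p=tool(); g=p+T[:,2]*r.grip_depth
    d=T.T@(np.asarray(target)-g)
    print("grasp pt",g.round(4),"rows xyz",(d/0.2).round(4))
    if xdir is not None:
        a=np.arctan2(T[1,0],T[0,0]); e=(xdir-a+np.pi/2)%np.pi-np.pi/2
        print("yaw now",a,"world turn",e,"twist frac",-e/np.pi, "or", (-e+np.sign(e)*np.pi)/np.pi, "j6",s["qpos"][5])
E
python3 - <<'E'
from h import *
a=grab("scene");b=grab("side")
crop(a,290,150,170,130,4,"c1");crop(b,260,90,160,140,4,"c2");crop(b,220,180,160,140,4,"c3")
E
```

```text
(no output)
```

View pics/c1.png

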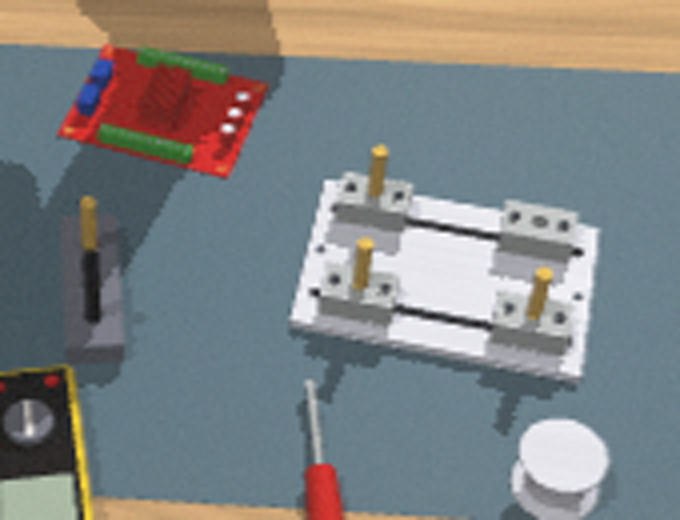

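View pics/c2.png

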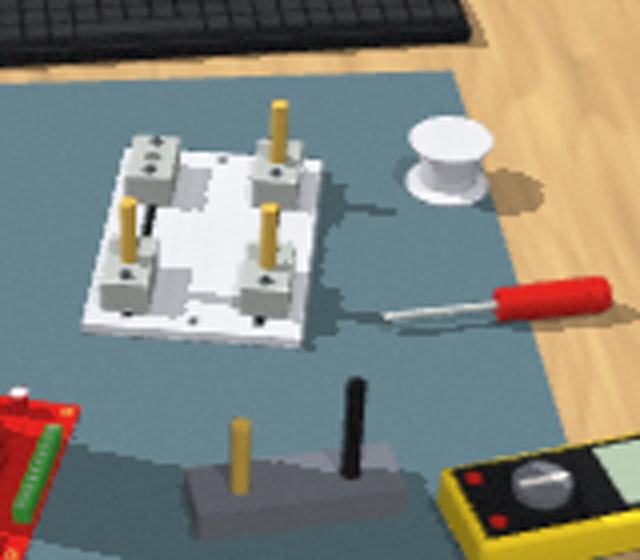

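View pics/c3.png

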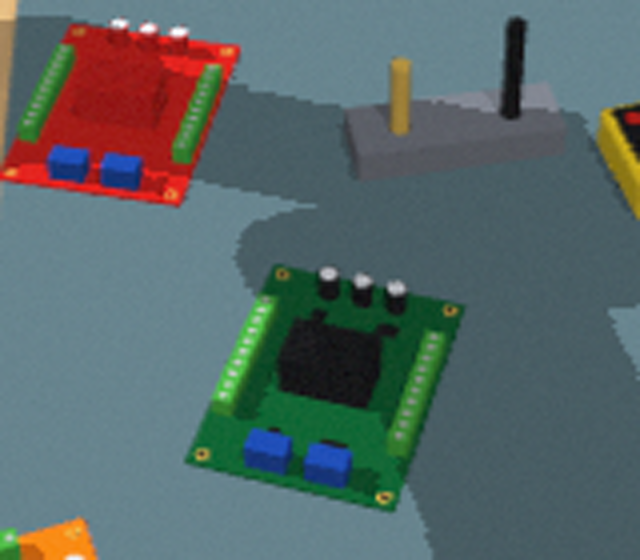

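```bash
python3 - <<'E'
from h import *
a=grab("scene");b=grab("side")
def brass(f,rect):
    x,y,w,h=rect; hs=cv2.cvtColor(f["img"],cv2.COLOR_BGR2HSV)[y:y+h,x:x+w]
    m=cv2.inRange(hs,(15,110,70),(28,255,255)); n,l,st,c=cv2.connectedComponentsWithStats(m)
    for i in range(1,n):
        if st[i,4]>12: 
            ys,xs=np.where(l==i); t=ys.min()
            print(st[i],"top",x+xs[ys<=t+2].mean(),y+t,"bot",x+xs[ys>=ys.max()-2].mean(),y+ys.max())
print("scene");brass(a,(300,180,140,60));print("side");brass(b,(280,105,110,110))
P=dict(sp=((312,199.5),(320,195.5)),A=((384.7,187),(292,140)),B=((381.2,210),(327.2,141.2)),C=((426,217.5),(329.7,115.5)),E=((425,205.3),(298.7,128.7)))
for k,(p,q) in P.items(): print(k,tri(a,p,b,q).round(4), onz(a,*p,.082).round(4),onz(b,*q,.082).round(4))
E
```

```text
scene
[83  6  4 13 31] top 384.375 186 bot 383.5 198
[10 19  4 14 44] top 311.5 199 bot 312.0 212
[79 30  4 12 32] top 381.0 210 bot 379.875 221
[122  37   6  13  36] top 425.5 217 bot 423.1666666666667 229
side
[ 0  0 21  5 72] top 289.84615384615387 105 bot 288.6326530612245 109
[21  0 14  4 29] top 307.75 105 bot 309.05 108
[48  0  7  3 13] top 330.0769230769231 105 bot 330.0769230769231 107
[62  0 10  3 24] top 347.0833333333333 105 bot 347.0833333333333 107
[83  0 11  2 18] top 368.6666666666667 105 bot 368.6666666666667 106
[ 95   0  15  42 235] top 381.72 105 bot 387.57142857142856 146
[48 10  4 16 55] top 329.5 115 bot 329.0 130
[10 34  4 17 58] top 291.6666666666667 139 bot 291.6666666666667 155
[45 36  5 16 59] top 327.3076923076923 141 bot 326.5 156
[38 90  4 19 73] top 319.5 195 bot 319.44444444444446 213
[ 90 102   7   8  39] top 371.5 207 bot 372.6842105263158 214
sp [ 0.5534 -0.0817  0.0729] [ 0.5592 -0.0798  0.082 ] [ 0.5535 -0.0944  0.082 ]
A [0.4965 0.1387 0.0835] [0.4933 0.1396 0.082 ] [0.4974 0.1389 0.082 ]
B [0.5903 0.1271 0.0837] [0.5871 0.1281 0.082 ] [0.5914 0.1276 0.082 ]
C [0.6098 0.2564 0.0831] [0.6072 0.2575 0.082 ] [0.6107 0.2562 0.082 ]
E [0.5205 0.2672 0.0347] [0.5603 0.2578 0.082 ] [0.5182 0.1927 0.082 ]
```

```bash
python3 - <<'E'
from h import *
a=grab("scene");b=grab("side")
N=tri(a,(312.8,213.5),b,(349,185));print("nylon",N)
S=np.array([.5534,-.0817,.073]); v=N-S; y=np.arctan2(v[1],v[0]);print(v,np.linalg.norm(v[:2]),y)
# green board: mask
for f,n in((a,"scene"),(b,"side")):
    hs=cv2.cvtColor(f["img"],cv2.COLOR_BGR2HSV); m=cv2.inRange(hs,(45,110,20),(80,255,255)); m=cv2.morphologyEx(m,cv2.MORPH_CLOSE,np.ones((7,7)))
    cs=cv2.findContours(m,0,2)[0]
    for c in cs:
        if cv2.contourArea(c)>800: 
            q=cv2.approxPolyDP(cv2.convexHull(c),6,True)[:,0]; print(n,cv2.contourArea(c),[(tuple(p),onz(f,*p,.002).round(4)[:2]) for p in q])
plan([.5534,-.0817,.2],y+np.pi/2)
E
```

```text
nylon [ 0.62384231 -0.0719663   0.09273543]
[0.07044231 0.0097337  0.01973543] 0.07111162669453257 0.13731017990199068
scene 1097.0 [((np.int32(247), np.int32(182)), array([ 0.4244, -0.315 ])), ((np.int32(285), np.int32(194)), array([ 0.4705, -0.1795])), ((np.int32(270), np.int32(218)), array([ 0.575 , -0.2137])), ((np.int32(230), np.int32(204)), array([ 0.5255, -0.3523]))]
side 2697.0 [((np.int32(288), np.int32(246)), array([ 0.4733, -0.1763])), ((np.int32(335), np.int32(256)), array([ 0.5791, -0.2151])), ((np.int32(318), np.int32(307)), array([ 0.5289, -0.3546])), ((np.int32(266), np.int32(295)), array([ 0.422 , -0.3157]))]
grasp pt [ 0.1616 -0.5778  0.2413] rows xyz [-1.8612 -2.5546  0.2065]
yaw now -1.2980346629395374 world turn -0.1354514839533687 twist frac 0.04311554644062234 or -0.9568844535593777 j6 -0.05668718397399033
```

Candidates (scene view): brass spare at (312,200), black nylon at (313,214), fitted brass pillars at (385,187), (381,210) and (426,217). Boards: green (258,198), red (331,177), orange (223,158), brown module (234,252). The crops show the choice clearly: the short brass pillar in the rack and the green board with the black heat sink. The empty foot is at about (425,205).

```bash
python3 -m creep '[{"x":-0.16,"y":-0.2,"hand":1},{"x":-0.3,"y":-0.4},{"x":-0.45,"y":-0.6},{"x":-0.65,"y":-0.9},{"x":-0.65,"y":-0.9},{"x":-0.65,"y":-0.9}]' 20; python3 -m creep '[{"x":-0.16,"y":-0.2},{"x":-0.3,"y":-0.4},{"x":-0.45,"y":-0.6},{"x":-0.65,"y":-0.9},{"x":-0.65,"y":-0.9},{"x":-0.65,"y":-0.9}]' ; python3 - <<'E'
from h import *
plan([.5534,-.0817,.16],.1373+np.pi/2)
E
```

```text
grasp pt [ 0.1616 -0.5778  0.2413] rows xyz [-1.8612 -2.5546  0.4065]
yaw now -1.2980346629395374 world turn -0.1354616638553594 twist frac 0.04311878680406636 or -0.9568812131959337 j6 -0.05668718397399033invalid input
invalid input
```

Perhaps every row must carry every field.

```bash
python3 -m creep '[{"x":-0.16,"y":-0.2,"z":0,"twist":0,"hand":1},{"x":-0.3,"y":-0.4,"z":0,"twist":0,"hand":1},{"x":-0.45,"y":-0.6,"z":0,"twist":0,"hand":1},{"x":-0.65,"y":-0.9,"z":0,"twist":0,"hand":1},{"x":-0.65,"y":-0.9,"z":0,"twist":0,"hand":1},{"x":-0.65,"y":-0.9,"z":0,"twist":0,"hand":1}]' 20
```

```text
clock: 0.95
position: [0.3023, -0.4006, 0.4053]
tool_rot: [-2.505, 1.893, -0.002]
force: [0.4, 0.2, 0.0]
grip_width: 0.0878
```

```bash
python3 -m creep '[{"x":-0.7,"y":-0.9,"z":0,"twist":0.04,"hand":1},{"x":-0.7,"y":-0.9,"z":0,"twist":0.04,"hand":1},{"x":-0.7,"y":-0.9,"z":0,"twist":0.04,"hand":1},{"x":-0.7,"y":-0.9,"z":0,"twist":0.04,"hand":1},{"x":-0.7,"y":-0.9,"z":0,"twist":0.04,"hand":1},{"x":-0.7,"y":-0.9,"z":0,"twist":0.04,"hand":1},{"x":-0.7,"y":-0.9,"z":0,"twist":0.04,"hand":1}]'; python3 - <<'E'
from h import *
plan([.5534,-.0817,.16],.1373+np.pi/2)
E
```

```text
clock: 1.53
position: [0.4375, -0.2174, 0.4047]
tool_rot: [-2.383, 2.044, 0.0]
force: [0.5, -0.1, 0.6]
grip_width: 0.0878
grasp pt [ 0.4377 -0.2171  0.2414] rows xyz [-0.5808 -0.6743  0.4087]
yaw now -1.4179974486551117 world turn -0.0154988781397849 twist frac 0.004933446136651373 or -0.9950665538633486 j6 0.8871185594441741
```

```bash
python3 -m creep '[{"x":-0.58,"y":-0.67,"z":0.2,"twist":0.005,"hand":1},{"x":-0.58,"y":-0.67,"z":0.3,"twist":0.005,"hand":1},{"x":-0.58,"y":-0.67,"z":0.3,"twist":0.005,"hand":1},{"x":-0.58,"y":-0.67,"z":0.3,"twist":0.005,"hand":1},{"x":-0.58,"y":-0.67,"z":0.3,"twist":0.005,"hand":1},{"x":-0.58,"y":-0.67,"z":0.3,"twist":0.005,"hand":1},{"x":-0.58,"y":-0.67,"z":0.3,"twist":0.005,"hand":1}]'; python3 - <<'E'
from h import *
plan([.5534,-.0817,.055],.1373+np.pi/2)
f=grab("wrist","w1");print(proj(f,[.5534,-.0817,.072]),proj(f,[.6238,-.072,.092]))
E
```

```text
clock: 2.12
position: [0.5512, -0.0865, 0.3438]
tool_rot: [2.363, -2.068, -0.002]
force: [0.6, 0.3, 0.1]
grip_width: 0.0881
grasp pt [ 0.5509 -0.0865  0.1805] rows xyz [-0.0223 -0.0171  0.6274]
yaw now -1.43801685407836 world turn 0.004520527283463416 twist frac -0.0014389285250899604 or 0.99856107147491 j6 1.2215083357816783
[314.21385245 203.10180978] [312.88628693 117.80644396]
```

View pics/w1.png

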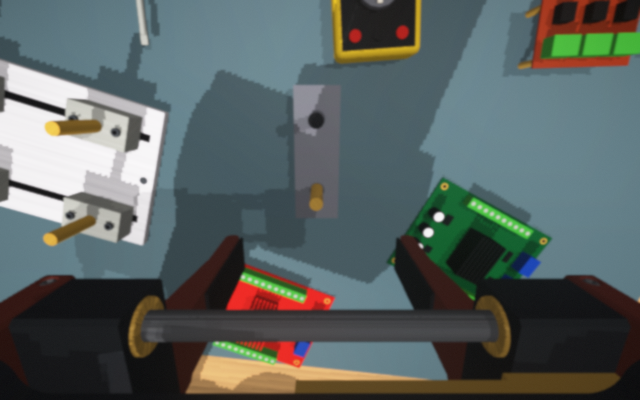

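Wrist view: brass pillar top at (316,204), black nylon at (316,120), within 2–3 px of the triangulated prediction.

```bash
python3 - <<'E'
from h import *
f=grab("wrist")
hs=cv2.cvtColor(f["img"],cv2.COLOR_BGR2HSV)[180:225,295:340]
m=cv2.inRange(hs,(12,100,60),(30,255,255));ys,xs=np.where(m);print(xs.min()+295,xs.max()+295,ys.min()+180,ys.max()+180)
crop(f,290,80,60,140,4,"c4")
q=onz(f,316.3,204,.072);print(q,onz(f,316,120,.092))
plan([q[0],q[1],.055])
E
```

```text
308 321 184 209
[ 0.55263766 -0.08448023  0.072     ] [ 0.62261919 -0.07540796  0.092     ]
grasp pt [ 0.5508 -0.0878  0.1821] rows xyz [-0.0159 -0.0111  0.6355]
```

View pics/c4.png

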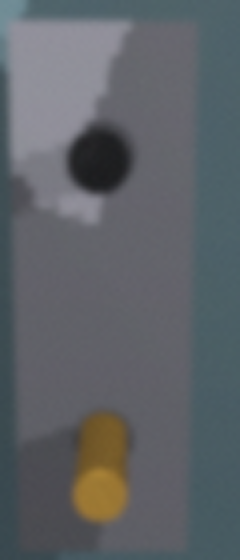

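```bash
python3 -m creep '[{"x":-0.021,"y":-0.012,"z":0.1,"twist":0,"hand":1},{"x":-0.021,"y":-0.012,"z":0.3,"twist":0,"hand":1},{"x":-0.021,"y":-0.012,"z":0.45,"twist":0,"hand":1},{"x":-0.021,"y":-0.012,"z":0.55,"twist":0,"hand":1},{"x":-0.021,"y":-0.012,"z":0.635,"twist":0,"hand":1},{"x":-0.021,"y":-0.012,"z":0.635,"twist":0,"hand":1},{"x":-0.021,"y":-0.012,"z":0.635,"twist":0,"hand":1},{"x":-0.021,"y":-0.012,"z":0.635,"twist":0,"hand":0.6}]'; python3 - <<'E'
from h import *
plan([.5528,-.0833,.055],.1373+np.pi/2)
f=grab("wrist","w2")
E
```

```text
clock: 2.88
position: [0.5532, -0.083, 0.2199]
tool_rot: [-2.36, 2.071, -0.004]
force: [1.0, -0.7, 0.1]
grip_width: 0.0842
grasp pt [ 0.5537 -0.0831  0.0566] rows xyz [0.0004 0.0046 0.0081]
yaw now -1.4407428253119319 world turn 0.0072464985170350715 twist frac -0.0023066321181884415 or 0.9976933678818115 j6 1.2310853501407504
```

View pics/w2.png

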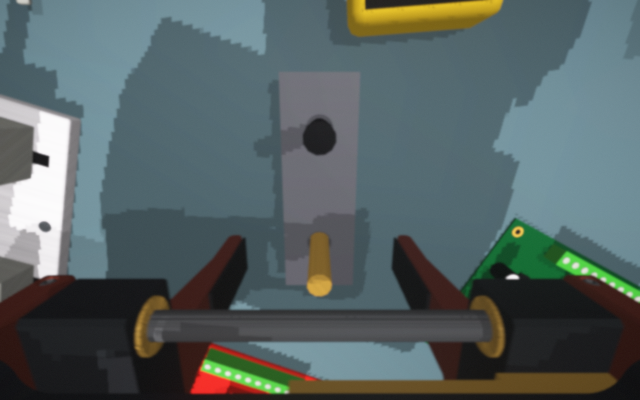

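The pillar (319,285) stands centred between the fingers (tips at about 240 and 398). Closing.

```bash
python3 -m creep '[{"x":0,"y":0.003,"z":0.005,"twist":0,"hand":0.4},{"x":0,"y":0.003,"z":0.005,"twist":0,"hand":0.2},{"x":0,"y":0.003,"z":0.005,"twist":0,"hand":0},{"x":0,"y":0.003,"z":0.005,"twist":0,"hand":0},{"x":0,"y":0.003,"z":0.005,"twist":0,"hand":0},{"x":0,"y":0.003,"z":0.005,"twist":0,"hand":0},{"x":0,"y":0.003,"z":0.005,"twist":0,"hand":0},{"x":0,"y":0.003,"z":0.005,"twist":0,"hand":0}]' 40
```

```text
clock: 3.6
position: [0.5524, -0.082, 0.2166]
tool_rot: [2.363, -2.071, -0.0]
force: [-0.0, 0.6, -0.1]
grip_width: 0.0273
```

```bash
python3 -m creep '[{"x":0,"y":0,"z":0,"twist":0,"hand":0},{"x":0,"y":0,"z":0,"twist":0,"hand":0}]'; python3 - <<'E'
from h import *
plan([.5528,-.0833,.055])
E
```

```text
clock: 3.77
position: [0.5524, -0.082, 0.2166]
tool_rot: [2.362, -2.071, -0.0]
force: [0.9, -0.5, 0.5]
grip_width: 0.0143
grasp pt [ 0.5523 -0.082   0.0533] rows xyz [ 0.0067 -0.0014 -0.0086]
```

```bash
python3 -m creep '[{"x":0,"y":0,"z":0,"twist":0,"hand":0},{"x":0,"y":0,"z":0,"twist":0,"hand":0},{"x":0,"y":0,"z":0,"twist":0,"hand":0},{"x":0,"y":0,"z":0,"twist":0,"hand":0}]'; python3 - <<'E'
from h import *
s=monitor.sense();print(s["grip_width"],s["force"])
E
```

```text
clock: 4.1
position: [0.5524, -0.0821, 0.2166]
tool_rot: [2.362, -2.071, 0.0]
force: [-0.3, -0.8, -0.3]
grip_width: 0.0116
0.011638415097671528 [-0.28241699 -0.77416534 -0.33890207]
```

```bash
python3 -m creep '[{"x":0,"y":0,"z":-0.2,"twist":0,"hand":0},{"x":0,"y":0,"z":-0.4,"twist":0,"hand":0},{"x":0,"y":0,"z":-0.6,"twist":0,"hand":0},{"x":0,"y":0,"z":-0.65,"twist":0,"hand":0},{"x":0,"y":0,"z":-0.65,"twist":0,"hand":0},{"x":0,"y":0,"z":-0.65,"twist":0,"hand":0}]'; python3 - <<'E'
from h import *
plan([.46,.26,.17]); print(tool()[0]["grip_width"])
E
```

```text
clock: 4.6
position: [0.5524, -0.082, 0.3464]
tool_rot: [-2.362, 2.071, -0.001]
force: [0.1, 0.4, -0.7]
grip_width: 0.0114
grasp pt [ 0.5525 -0.082   0.1831] rows xyz [-1.7559  0.2345  0.0652]
0.011396856136527689
```

```bash
python3 -m creep '[{"x":-0.2,"y":0.02,"z":0,"twist":0,"hand":0},{"x":-0.4,"y":0.05,"z":0,"twist":0,"hand":0},{"x":-0.6,"y":0.08,"z":0,"twist":0,"hand":0},{"x":-0.8,"y":0.1,"z":0,"twist":0,"hand":0},{"x":-0.9,"y":0.12,"z":0,"twist":0,"hand":0},{"x":-0.9,"y":0.12,"z":0,"twist":0,"hand":0},{"x":-0.9,"y":0.12,"z":0,"twist":0,"hand":0}]' && python3 -m creep '[{"x":-0.2,"y":0.02,"z":0,"twist":0,"hand":0},{"x":-0.4,"y":0.05,"z":0,"twist":0,"hand":0},{"x":-0.6,"y":0.08,"z":0,"twist":0,"hand":0},{"x":-0.8,"y":0.1,"z":0,"twist":0,"hand":0},{"x":-0.86,"y":0.12,"z":0,"twist":0,"hand":0},{"x":-0.86,"y":0.12,"z":0,"twist":0,"hand":0},{"x":-0.86,"y":0.12,"z":0,"twist":0,"hand":0},{"x":-0.86,"y":0.12,"z":0,"twist":0,"hand":0}]';python3 - <<'E'
from h import *
f=grab("wrist","w3");print(proj(f,[.5205,.267,.034]));plan([.5205,.267,.17])
E
```

```text
clock: 5.18
position: [0.5045, 0.0942, 0.3438]
tool_rot: [2.363, -2.065, -0.004]
force: [-0.2, 0.1, -0.9]
grip_width: 0.0118
clock: 5.85
position: [0.4594, 0.2591, 0.3458]
tool_rot: [2.359, -2.072, 0.0]
force: [-0.3, -0.5, -0.4]
grip_width: 0.0115
[318.9957909  130.69247829]
grasp pt [0.4594 0.2588 0.1827] rows xyz [-0.0013 -0.3084  0.0634]
```

View pics/w3.png

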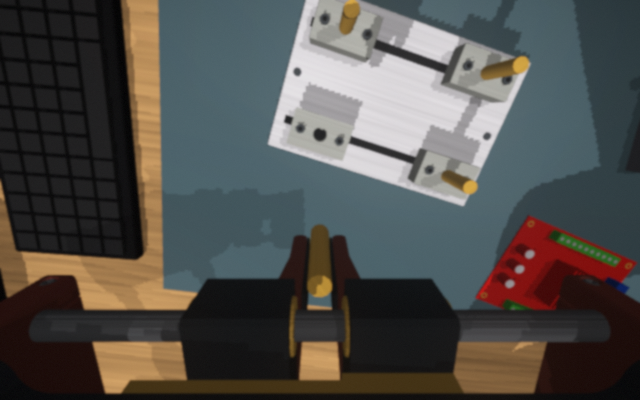

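Wrist view: the empty foot's hole is at (319,135) with its two clamp screws at (300,128) and (340,141). The held pillar stands at x≈319. Measuring the hole and the plate.

```bash
python3 - <<'E'
from h import *
f=grab("wrist"); g=cv2.cvtColor(f["img"],cv2.COLOR_BGR2GRAY)
m=(g[110:160,285:355]<60).astype(np.uint8); n,l,st,c=cv2.connectedComponentsWithStats(m)
for i in range(1,n):
    if st[i,4]>15: u,v=c[i]+[285,110]; print(st[i],u,v,onz(f,u,v,.034).round(4))
crop(f,260,0,280,215,2.8,"c5")
for p in((268,143),(465,205),(528,62)): print(onz(f,*p,.010).round(4))
for p in((351,6),(521,64),(470,187)): print("pil",onz(f,*p,.082).round(4))
# bright plate
hs=cv2.cvtColor(f["img"],cv2.COLOR_BGR2HSV)
s,T,p=tool(); X=p+T[:,2]*r.grip_depth; low=X+T[:,2]*.0453; print("low",low,proj(f,low),"top",proj(f,low-T[:,2]*.064))
E
```

```text
[ 1  7  6  6 29] 288.2758620689655 119.51724137931035 [0.527  0.2964 0.034 ]
[30 20 10 10 85] 319.4235294117647 134.5529411764706 [0.5172 0.2661 0.034 ]
[66 28  4  6 18] 352.55555555555554 140.5 [0.5158 0.2345 0.034 ]
[0.5005 0.3168 0.01  ]
[0.4618 0.0999 0.01  ]
[0.6079 0.0779 0.01  ]
pil [0.6105 0.256  0.082 ]
pil [0.5897 0.1261 0.082 ]
pil [0.4945 0.1385 0.082 ]
low [0.45939861 0.25885853 0.1376593 ] [319.3706614  234.95055028] top [319.51404372 287.91197279]
```

View pics/c5.png

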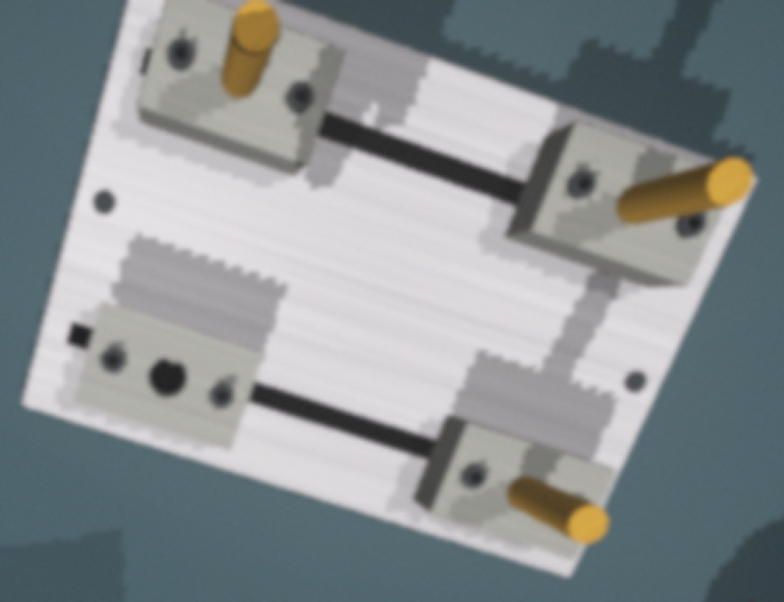

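```bash
python3 - <<'E'
from h import *
plan([.5172,.2661,.084],-.16+np.pi/2)
E
```

```text
grasp pt [0.4594 0.2589 0.183 ] rows xyz [ 0.001  -0.2914  0.4947]
yaw now -1.4419444087840827 world turn -0.28885191801081334 twist frac 0.09194442114599163 or -0.9080555788540083 j6 1.8908553853976915
```

```bash
python3 -m creep '[{"x":0.001,"y":-0.15,"z":0,"twist":0,"hand":0},{"x":0.001,"y":-0.291,"z":0.1,"twist":0,"hand":0},{"x":0.001,"y":-0.291,"z":0.25,"twist":0,"hand":0},{"x":0.001,"y":-0.291,"z":0.4,"twist":0,"hand":0},{"x":0.001,"y":-0.291,"z":0.48,"twist":0,"hand":0},{"x":0.001,"y":-0.291,"z":0.48,"twist":0,"hand":0},{"x":0.001,"y":-0.291,"z":0.48,"twist":0,"hand":0}]';python3 - <<'E'
from h import *
f=grab("wrist","w4");a=grab("scene");b=grab("side")
crop(a,390,170,60,60,6,"c6");crop(b,270,95,60,60,6,"c7");plan([.5172,.2661,.0793]);print(tool()[0]["force"])
A=cv2.imread("pics/c6.png");B=cv2.imread("pics/c7.png");W=cv2.resize(f["img"][150:330,200:440],None,fx=1.5,fy=1.5);W=cv2.copyMakeBorder(W,0,90,0,0,0)
cv2.imwrite("pics/m1.png",cv2.resize(np.hstack([A,B]),None,fx=1,fy=1));
E
```

```text
clock: 6.53
position: [0.5167, 0.2669, 0.2499]
tool_rot: [2.359, -2.071, -0.001]
force: [1.1, -0.2, 0.5]
grip_width: 0.0114
grasp pt [0.5177 0.2681 0.0899] rows xyz [0.0096 0.0037 0.0531]
[ 0.4019944   0.2975532  -0.31093704]
```

View pics/m1.png

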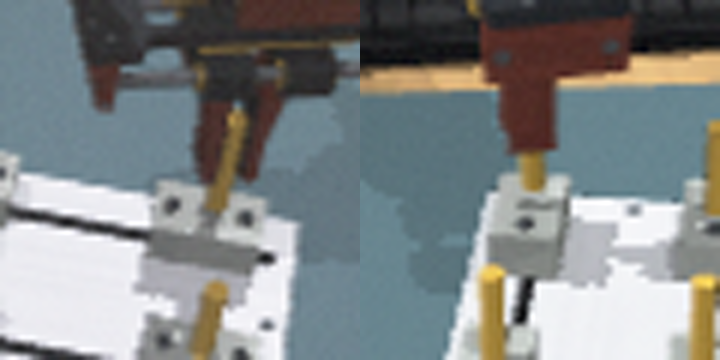

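View pics/w4.png

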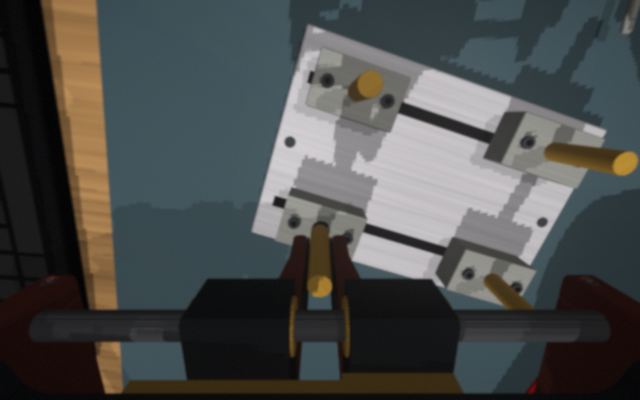

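```bash
python3 - <<'E'
from h import *
f=grab("wrist"); g=cv2.cvtColor(f["img"],cv2.COLOR_BGR2GRAY)
crop(f,260,180,120,80,6,"c8")
m=(g[205:255,285:360]<55).astype(np.uint8); n,l,st,c=cv2.connectedComponentsWithStats(m)
for i in range(1,n):
    if st[i,4]>10: u,v=c[i]+[285,205]; print(st[i],u,v,onz(f,u,v,.034).round(4))
for _ in range(3): s,T,p=tool();print(p,s["tool_rot"])
E
```

```text
[ 7 14  9  9 61] 296.21311475409834 222.85245901639345 [0.5203 0.2848 0.034 ]
[34 17 11  8 42] 324.85714285714283 225.21428571428572 [0.5212 0.2648 0.034 ]
[ 42  29  26  21 398] 338.71608040201005 244.58291457286433 [0.508  0.2531 0.034 ]
[  5  31  22  19 333] 301.05405405405406 245.993993993994 [0.5034 0.2795 0.034 ]
[0.51696216 0.26795109 0.25323573] [-2.35932583  2.06894213 -0.00272223]
[0.51696216 0.26795109 0.25323573] [-2.35932583  2.06894213 -0.00272223]
[0.51696216 0.26795109 0.25323573] [-2.35932583  2.06894213 -0.00272223]
```

View pics/c8.png

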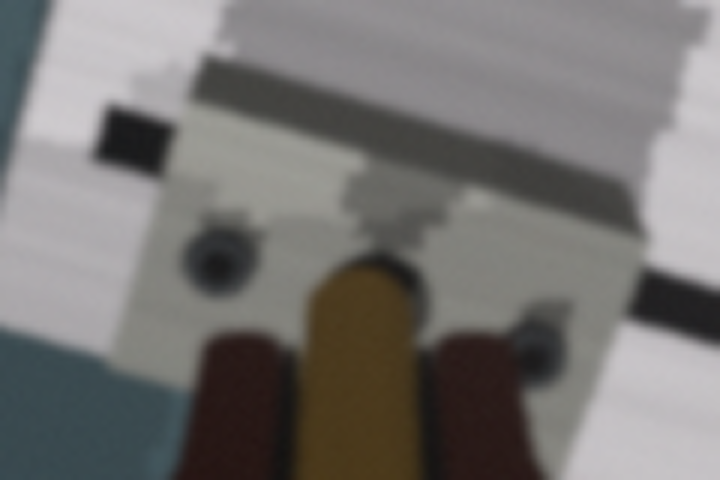

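```bash
python3 - <<'E'
from h import *
f=grab("wrist")
q=onz(f,323.2,231.2,.034);print(q, onz(f,296.7,223.7,.034),onz(f,349.7,238.7,.034))
s,T,p=tool();print(p); 
low=p+np.array([0,0,-.1633-.0453]);print(low,proj(f,low),proj(f,[low[0],low[1],.034]))
E
```

```text
[0.5165362  0.26553816 0.034     ] [0.51966336 0.28455488 0.034     ] [0.5133632  0.24624268 0.034     ]
[0.51684796 0.26806826 0.25297057]
[0.51684796 0.26806826 0.04437057] [319.68564191 236.02758194] [319.67692204 230.34657105]
```

```bash
python3 -m creep '[{"x":0.010,"y":0,"z":0.02,"twist":0,"hand":0},{"x":0.010,"y":0,"z":0.04,"twist":0,"hand":0},{"x":0.010,"y":0,"z":0.045,"twist":0,"hand":0},{"x":0.010,"y":0,"z":0.05,"twist":0,"hand":0},{"x":0.010,"y":0,"z":0.054,"twist":0,"hand":0},{"x":0.010,"y":0,"z":0.054,"twist":0,"hand":0}]'
```

```text
clock: 7.28
position: [0.5168, 0.2661, 0.2422]
tool_rot: [-2.361, 2.069, -0.002]
force: [-2.7, -1.9, 9.3]
grip_width: 0.0114
```

```bash
python3 - <<'E'
from h import *
s,T,p=tool();print(s["force"],s["ft_torque"],p)
f=grab("wrist");crop(f,260,180,120,80,6,"c9")
s,T,p=tool();print(s["force"],s["ft_torque"],p)
E
```

```text
[-2.65411208 -1.86691157  9.32736453] [-0.34478691  0.49253642 -0.04338032] [0.51683228 0.26608687 0.24218534]
[-1.61418542 -1.42398432  9.25579228] [-0.35342796  0.47994479  0.00076122] [0.51684378 0.26607771 0.24217836]
```

View pics/c9.png

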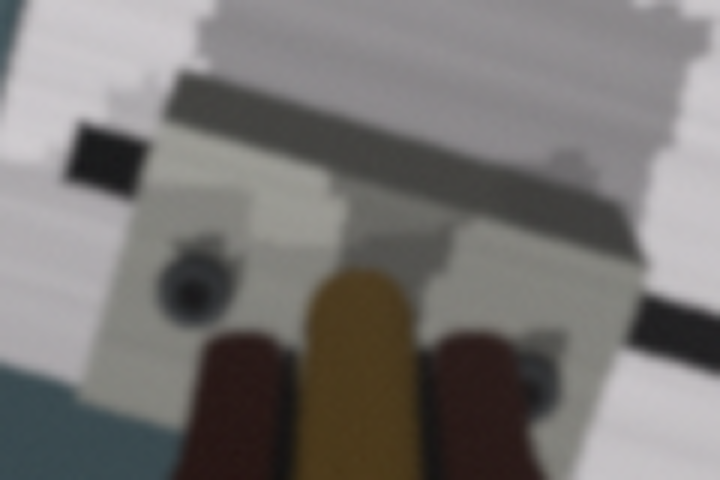

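The screws' midpoint is at crop (368,336) and the pillar end at about (361,320), so the hole lies about 1.5 mm nearer the robot. Lift, shift and probe again.

```bash
python3 -m creep '[{"x":0,"y":0,"z":-0.008,"twist":0,"hand":0},{"x":0.003,"y":0.008,"z":-0.008,"twist":0,"hand":0},{"x":0.003,"y":0.008,"z":-0.005,"twist":0,"hand":0},{"x":0.003,"y":0.008,"z":0,"twist":0,"hand":0},{"x":0.003,"y":0.008,"z":0.003,"twist":0,"hand":0},{"x":0.003,"y":0.008,"z":0.003,"twist":0,"hand":0}]'; python3 - <<'E'
from h import *
f=grab("wrist");crop(f,260,180,120,80,6,"c10")
s,T,p=tool();print(s["force"],s["ft_torque"],p)
E
```

```text
clock: 7.83
position: [0.515, 0.2653, 0.2384]
tool_rot: [2.362, -2.07, -0.001]
force: [0.5, 0.9, -1.2]
grip_width: 0.0115
[ 0.34720468  0.44607821 -1.21106879] [ 0.12962864 -0.09080717 -0.02723962] [0.51504225 0.26530058 0.23853283]
```

View pics/c10.png

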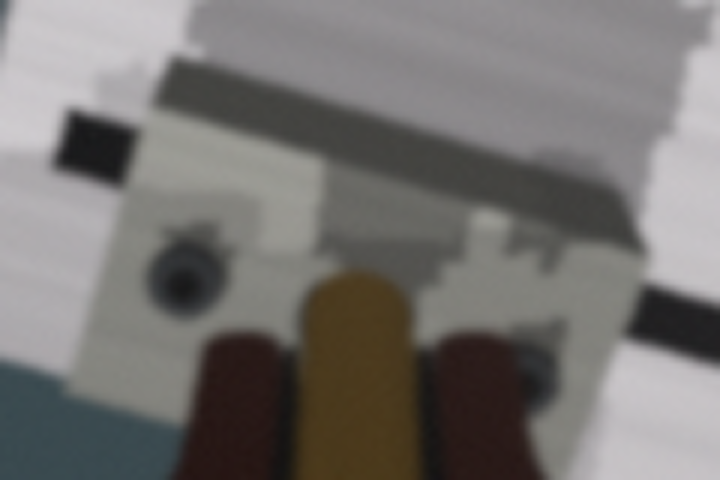

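Force is zero with the lower end 4 mm below the foot top, so the pillar is in the hole. Pressing down with a firmer grip.

```bash
python3 -m creep '[{"x":0,"y":0,"z":0,"twist":0,"hand":0},{"x":0,"y":0,"z":0.01,"twist":0,"hand":0},{"x":0,"y":0,"z":0.02,"twist":0,"hand":0},{"x":0,"y":0,"z":0.03,"twist":0,"hand":0},{"x":0,"y":0,"z":0.03,"twist":0,"hand":0}]' 60
```

```text
clock: 8.3
position: [0.5149, 0.2655, 0.233]
tool_rot: [2.363, -2.071, -0.001]
force: [-1.0, 1.1, -0.9]
grip_width: 0.011
```

```bash
python3 -m creep '[{"x":0,"y":0,"z":0.008,"twist":0,"hand":0},{"x":0,"y":0,"z":0.016,"twist":0,"hand":0},{"x":0,"y":0,"z":0.024,"twist":0,"hand":0},{"x":0,"y":0,"z":0.028,"twist":0,"hand":0},{"x":0,"y":0,"z":0.028,"twist":0,"hand":0}]'; python3 - <<'E'
from h import *
s,T,p=tool();print(s["force"],s["ft_torque"],p)
E
```

```text
clock: 8.72
position: [0.515, 0.2655, 0.2272]
tool_rot: [-2.363, 2.071, 0.001]
force: [-2.0, 2.9, 0.3]
grip_width: 0.011
[-1.96748478  2.85004618  0.25493828] [0.58535762 0.47012022 0.034178  ] [0.5150254  0.26546756 0.2272458 ]
```

```bash
python3 -m creep '[{"x":0,"y":0,"z":0.003,"twist":0,"hand":0},{"x":0,"y":0,"z":0.006,"twist":0,"hand":0},{"x":0,"y":0,"z":0.006,"twist":0,"hand":0}]'; python3 - <<'E'
from h import *
f=grab("wrist");crop(f,240,180,160,120,5,"c11");a=grab("scene");b=grab("side")
crop(a,390,170,60,60,6,"c6");crop(b,270,95,60,60,6,"c7")
A=cv2.imread("pics/c6.png");B=cv2.imread("pics/c7.png");cv2.imwrite("pics/m2.png",np.hstack([A,B]))
E
```

```text
clock: 8.97
position: [0.5151, 0.2654, 0.2267]
tool_rot: [-2.362, 2.07, 0.001]
force: [-2.6, 2.6, 6.5]
grip_width: 0.0113
```

View pics/c11.png

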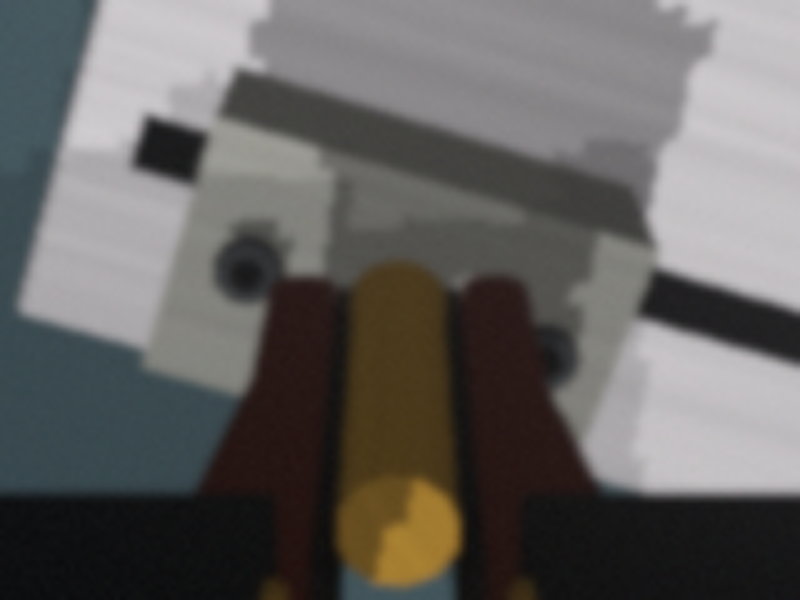

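View pics/m2.png

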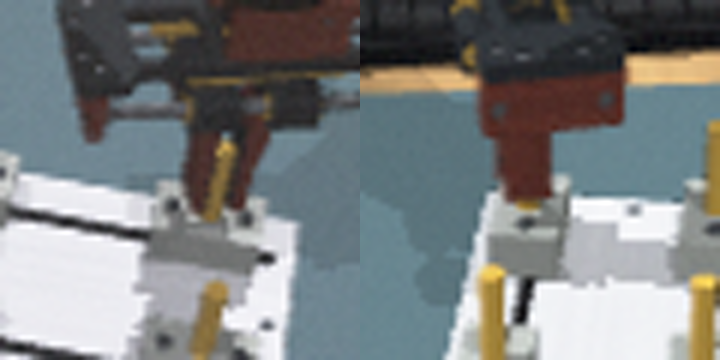

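```bash
python3 -m creep '[{"x":0,"y":0,"z":0.003,"twist":0,"hand":0},{"x":0,"y":0,"z":0.006,"twist":0,"hand":0},{"x":0,"y":0,"z":0.006,"twist":0,"hand":0}]'
```

```text
clock: 9.37
position: [0.5151, 0.2654, 0.2267]
tool_rot: [-2.362, 2.07, 0.0]
force: [-6.3, 1.1, 8.6]
grip_width: 0.011
```

```bash
python3 -m creep '[{"x":0,"y":0,"z":0.005,"twist":0,"hand":0},{"x":0,"y":0,"z":0.012,"twist":0,"hand":0},{"x":0,"y":0,"z":0.012,"twist":0,"hand":0},{"x":0,"y":0,"z":0.012,"twist":0,"hand":0}]'; python3 - <<'E'
from h import *
f=grab("wrist");crop(f,240,180,160,120,5,"c12");s,T,p=tool();print(s["force"],p)
E
```

```text
clock: 9.7
position: [0.515, 0.2654, 0.2266]
tool_rot: [-2.361, 2.069, -0.001]
force: [-10.9, -0.8, 19.4]
grip_width: 0.0112
[-11.26517326  -0.34699963  19.46255588] [0.51504679 0.26542266 0.2266304 ]
```

View pics/c12.png

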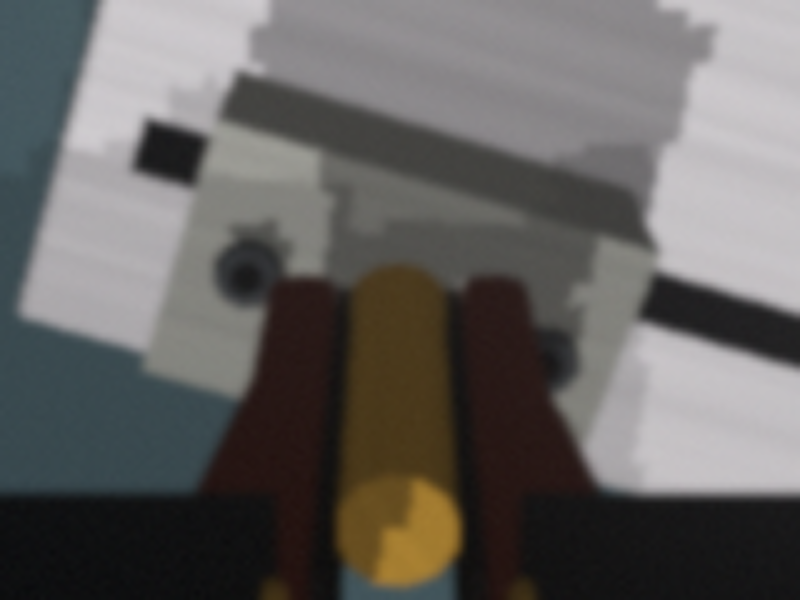

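The pillar is firm at 19 N with its lower end at about 18 mm, and its top (320,286) hasn't shifted in the grip, so it's home. Release and rise.

```bash
python3 -m creep '[{"x":0,"y":0,"z":-0.010,"twist":0,"hand":0.2},{"x":0,"y":0,"z":-0.015,"twist":0,"hand":0.35},{"x":0,"y":0,"z":-0.015,"twist":0,"hand":0.45},{"x":0,"y":0,"z":-0.015,"twist":0,"hand":0.45},{"x":0,"y":0,"z":-0.015,"twist":0,"hand":0.45},{"x":0,"y":0,"z":-0.015,"twist":0,"hand":0.45}]'; python3 -m creep '[{"x":0,"y":0,"z":-0.1,"twist":0,"hand":0.5},{"x":0,"y":0,"z":-0.25,"twist":0,"hand":0.5},{"x":0,"y":0,"z":-0.4,"twist":0,"hand":0.5},{"x":0,"y":0,"z":-0.55,"twist":0,"hand":0.5},{"x":0,"y":0.1,"z":-0.65,"twist":0,"hand":0.68},{"x":0,"y":0.2,"z":-0.65,"twist":0,"hand":0.68},{"x":0,"y":0.2,"z":-0.65,"twist":0,"hand":0.68}]'; python3 - <<'E'
from h import *
f=grab("wrist","w5");plan([.5,-.265,.18],1.244)
# predicted top of home pillar
print(proj(f,[.515,.2654,.082]))
E
```

```text
clock: 10.25
position: [0.5152, 0.2651, 0.2251]
tool_rot: [2.362, -2.07, -0.0]
force: [0.4, 0.0, 0.1]
grip_width: 0.0391
clock: 10.83
position: [0.4739, 0.26, 0.3582]
tool_rot: [-2.361, 2.068, -0.002]
force: [-0.9, -0.1, -0.1]
grip_width: 0.0589
grasp pt [0.4751 0.2602 0.1934] rows xyz [2.6194 0.2228 0.0654]
yaw now -1.438693674870331 world turn -0.4588989787194624 twist frac 0.14607208168604985 or -0.8539279183139501 j6 1.8769262690575925
[319.91511518 159.06165133]
```

View pics/w5.png

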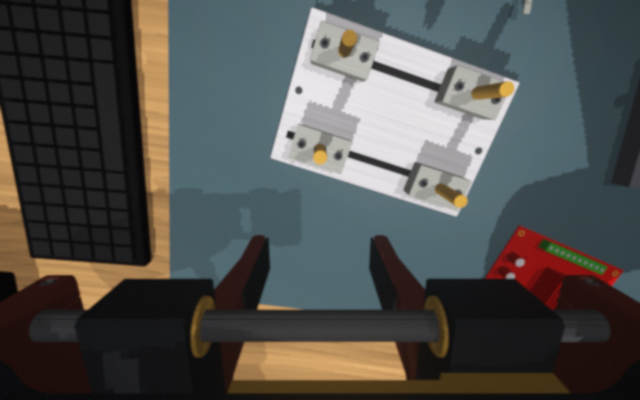

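The pillar top is at (320,158) against a predicted (320,159) for fully home, and it stands upright by itself. Measuring the jig pose from all four plate corners now.

```bash
python3 - <<'E'
from h import *
f=grab("wrist")
hs=cv2.cvtColor(f["img"],cv2.COLOR_BGR2HSV); m=cv2.inRange(hs,(0,0,120),(180,40,255)); m[:, :250]=0;m[235:]=0; m[:,540:]=0
m=cv2.morphologyEx(m,cv2.MORPH_OPEN,np.ones((3,3))); m=cv2.morphologyEx(m,cv2.MORPH_CLOSE,np.ones((9,9)))
c=max(cv2.findContours(m,0,2)[0],key=cv2.contourArea); q=cv2.approxPolyDP(cv2.convexHull(c),8,True)[:,0];print(q.tolist())
Q=np.array([onz(f,*p,.010)[:2] for p in [(313,8),(518,83),(457,216),(272,157)]]);print(Q,Q.mean(0))
for i in range(4):
    v=Q[(i+1)%4]-Q[i];print(np.linalg.norm(v),np.degrees(np.arctan2(v[1],v[0])))
for p in((349.5,39),(507,89),(461,201),(320,157)): print("pil",onz(f,*p,.082).round(4))
E
python3 -m creep '[{"x":0.2,"y":0.02,"z":0,"twist":0,"hand":0.68},{"x":0.4,"y":0.04,"z":0,"twist":0,"hand":0.68},{"x":0.6,"y":0.06,"z":0,"twist":0,"hand":0.68},{"x":0.8,"y":0.07,"z":0,"twist":0,"hand":0.68},{"x":0.9,"y":0.08,"z":0,"twist":0,"hand":0.68},{"x":0.9,"y":0.08,"z":0,"twist":0,"hand":0.68}]'
python3 -m creep '[{"x":0.2,"y":0.02,"z":0,"twist":0.04,"hand":0.68},{"x":0.4,"y":0.04,"z":0,"twist":0.07,"hand":0.68},{"x":0.6,"y":0.06,"z":0,"twist":0.1,"hand":0.68},{"x":0.8,"y":0.07,"z":0,"twist":0.14,"hand":0.68},{"x":0.9,"y":0.08,"z":0,"twist":0.146,"hand":0.68},{"x":0.9,"y":0.08,"z":0,"twist":0.146,"hand":0.68}]'
python3 - <<'E'
from h import *
plan([.47,-.265,.18],1.244)
E
```

```text
[[311, 7], [519, 82], [457, 217], [270, 159]]
[[0.64548939 0.28885748]
 [0.60706996 0.07728469]
 [0.462203   0.10159802]
 [0.50111356 0.31476967]] [0.55396898 0.19562746]
0.2150327829826177 -100.29217118539624
0.14689307104991298 170.47271974471153
0.21669376397212925 79.65559176612611
0.14668272706151936 -10.174967120482167
pil [0.6083 0.2551 0.082 ]
pil [0.5896 0.127  0.082 ]
pil [0.4959 0.1389 0.082 ]
pil [0.5176 0.2654 0.082 ]
clock: 11.43
position: [0.484, 0.0758, 0.3545]
tool_rot: [2.355, -2.075, -0.0]
force: [0.5, -0.7, -0.0]
grip_width: 0.0596
clock: 11.93
position: [0.4915, -0.1042, 0.3543]
tool_rot: [1.822, -2.557, -0.001]
force: [0.2, 0.7, 0.1]
grip_width: 0.0595
grasp pt [ 0.4912 -0.1042  0.191 ] rows xyz [ 0.7942 -0.1627  0.0556]
yaw now -1.9035570863722828 world turn 0.005964432782489482 twist frac -0.0018985379201450969 or 0.998101462079855 j6 1.6272244441846775
```

```bash
python3 -m creep '[{"x":0.2,"y":-0.05,"z":0,"twist":0,"hand":0.68},{"x":0.4,"y":-0.1,"z":0,"twist":0,"hand":0.68},{"x":0.6,"y":-0.1,"z":0,"twist":0,"hand":0.68},{"x":0.79,"y":-0.1,"z":0,"twist":0,"hand":0.68},{"x":0.79,"y":-0.1,"z":0,"twist":0,"hand":0.68},{"x":0.79,"y":-0.1,"z":0,"twist":0,"hand":0.68}]'
python3 - <<'E'
from h import *
f=grab("wrist","w6");s,T,p=tool();print(p,s["tool_rot"])
plan([.5,-.265,.18],1.244)
E
```

```text
clock: 12.43
position: [0.4594, -0.2577, 0.3547]
tool_rot: [1.828, -2.555, -0.003]
force: [0.0, 0.4, -0.0]
grip_width: 0.0598
[ 0.45974073 -0.25659632  0.35492189] [-1.82973521  2.55334137  0.00303364]
grasp pt [ 0.4596 -0.2563  0.1916] rows xyz [-0.0237 -0.2053  0.0579]
yaw now -1.8980275509244486 world turn 0.0004348973346557372 twist frac -0.00013843212109590164 or 0.9998615678789041 j6 1.3241819077235395
```

View pics/w6.png

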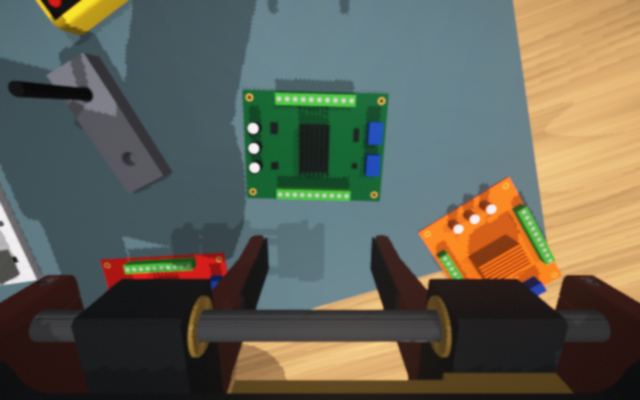

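The green board lies at (244,90)–(388,94)–(380,201)–(247,199), with the black heat sink at about (314,149) in its middle.

```bash
python3 - <<'E'
from h import *
f=grab("wrist"); hs=cv2.cvtColor(f["img"],cv2.COLOR_BGR2HSV); m=cv2.inRange(hs,(45,110,20),(80,255,255)); m[:80]=0;m[215:]=0;m[:,:230]=0;m[:,400:]=0
m=cv2.morphologyEx(m,cv2.MORPH_CLOSE,np.ones((15,15)))
c=max(cv2.findContours(m,0,2)[0],key=cv2.contourArea); q=cv2.approxPolyDP(cv2.convexHull(c),8,True)[:,0];print(q.tolist())
Q=np.array([onz(f,*p,.0024)[:2] for p in q]);print(Q,Q.mean(0))
for i in range(4):
    v=Q[(i+1)%4]-Q[i];print(np.linalg.norm(v),np.arctan2(v[1],v[0]))
g=cv2.cvtColor(f["img"],cv2.COLOR_BGR2GRAY); k=(g[110:185,285:345]<50).astype(np.uint8); k=cv2.morphologyEx(k,cv2.MORPH_CLOSE,np.ones((5,5)))
c=max(cv2.findContours(k,0,2)[0],key=cv2.contourArea); b=cv2.boundingRect(c); print(b); print("sink",onz(f,b[0]+285+b[2]/2,b[1]+110+b[3]/2,.03))
C=Q.mean(0); plan([C[0],C[1],.1])
E
```

```text
[[244, 90], [389, 94], [380, 200], [249, 197]]
[[ 0.57913808 -0.2152316 ]
 [ 0.52761336 -0.35475741]
 [ 0.42131675 -0.31566294]
 [ 0.47230954 -0.17644674]] [ 0.50009443 -0.26552467]
0.14873549444610282 -1.924546785647971
0.11325787812961474 2.789161019322318
0.1482613081023123 1.2196881184596093
0.11365123613089315 -0.3482593240962705
(9, 13, 37, 62)
sink [ 0.49813104 -0.26202231  0.03      ]
grasp pt [ 0.4598 -0.2557  0.1919] rows xyz [-0.0174 -0.2069  0.4591]
```

```bash
python3 -m creep '[{"x":-0.015,"y":-0.1,"z":0.1,"twist":0.007,"hand":0.68},{"x":-0.015,"y":-0.207,"z":0.2,"twist":0.007,"hand":0.68},{"x":-0.015,"y":-0.207,"z":0.35,"twist":0.007,"hand":0.68},{"x":-0.015,"y":-0.207,"z":0.459,"twist":0.007,"hand":0.68},{"x":-0.015,"y":-0.207,"z":0.459,"twist":0.007,"hand":0.68},{"x":-0.015,"y":-0.207,"z":0.459,"twist":0.007,"hand":0.68}]'
python3 - <<'E'
from h import *
f=grab("wrist","w7");s,T,p=tool();print(p,s["tool_rot"]); print(proj(f,[.5,-.2645,.03]))
plan([.5,-.2645,.026],1.222)
E
```

```text
clock: 13.03
position: [0.4998, -0.2657, 0.2628]
tool_rot: [1.805, -2.57, -0.005]
force: [-0.5, 0.0, 1.4]
grip_width: 0.0597
[ 0.49999424 -0.26623996  0.26491655] [-1.80428775e+00  2.57127732e+00 -3.82526707e-04]
[318.08898342 221.59830915]
grasp pt [ 0.5001 -0.2662  0.1016] rows xyz [-0.0079  0.0035  0.3781]
yaw now -1.9178489164635115 world turn -0.0017437371262811752 twist frac 0.0005550487662010111 or -0.999444951233799 j6 1.3684060236008733
```

View pics/w7.png

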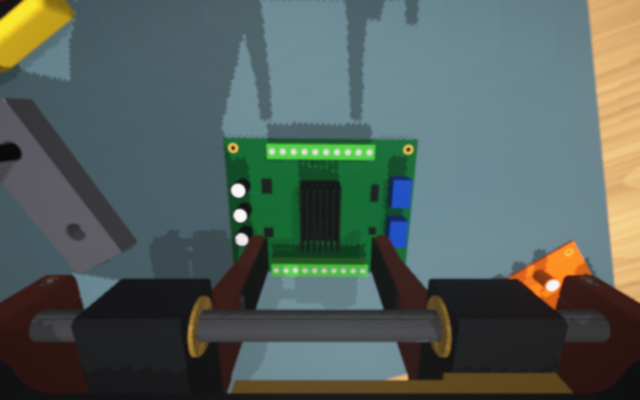

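```bash
python3 -m creep '[{"x":-0.002,"y":0,"z":0.1,"twist":0,"hand":0.68},{"x":-0.002,"y":0,"z":0.2,"twist":0,"hand":0.68},{"x":-0.002,"y":0,"z":0.28,"twist":0,"hand":0.68},{"x":-0.002,"y":0,"z":0.34,"twist":0,"hand":0.68},{"x":-0.002,"y":0,"z":0.375,"twist":0,"hand":0.68},{"x":-0.002,"y":0,"z":0.375,"twist":0,"hand":0.68},{"x":-0.002,"y":0,"z":0.375,"twist":0,"hand":0.68}]'
python3 - <<'E'
from h import *
f=grab("wrist","w8");plan([.5,-.2645,.026])
E
```

```text
clock: 13.67
position: [0.4998, -0.2672, 0.1902]
tool_rot: [-1.802, 2.573, -0.002]
force: [-0.1, -0.5, 0.7]
grip_width: 0.0595
grasp pt [ 0.5002 -0.2676  0.0274] rows xyz [-0.014   0.0062  0.0068]
```

View pics/w8.png

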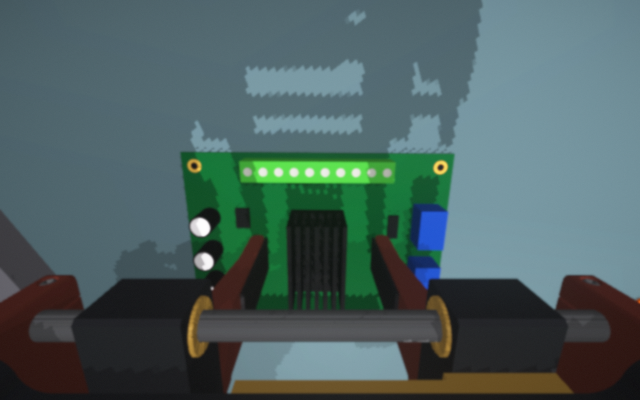

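The heat sink (289–346) is between the fingers, clear of the capacitors and relays. Closing.

```bash
python3 -m creep '[{"x":0,"y":0,"z":0.004,"twist":0,"hand":0.5},{"x":0,"y":0,"z":0.004,"twist":0,"hand":0.3},{"x":0,"y":0,"z":0.004,"twist":0,"hand":0.2},{"x":0,"y":0,"z":0.004,"twist":0,"hand":0.2},{"x":0,"y":0,"z":0.004,"twist":0,"hand":0.2},{"x":0,"y":0,"z":0.004,"twist":0,"hand":0.2},{"x":0,"y":0,"z":0.004,"twist":0,"hand":0.2},{"x":0,"y":0,"z":0.004,"twist":0,"hand":0.2}]' 35
python3 -m creep '[{"x":0,"y":0,"z":-0.02,"twist":0,"hand":0.2},{"x":0,"y":0,"z":-0.05,"twist":0,"hand":0.2},{"x":0,"y":0,"z":-0.05,"twist":0,"hand":0.2}]'
```

```text
clock: 14.38
position: [0.4995, -0.2671, 0.1885]
tool_rot: [-1.802, 2.573, -0.0]
force: [-0.2, 2.1, 1.6]
grip_width: 0.0298
clock: 14.63
position: [0.4995, -0.2674, 0.1992]
tool_rot: [-1.802, 2.573, -0.002]
force: [0.2, -0.0, -1.9]
grip_width: 0.0296
```

```bash
python3 -m creep '[{"x":0,"y":0,"z":-0.15,"twist":0,"hand":0.2},{"x":0,"y":0,"z":-0.3,"twist":0,"hand":0.2},{"x":0,"y":0,"z":-0.45,"twist":0,"hand":0.2},{"x":0,"y":0,"z":-0.6,"twist":0,"hand":0.2},{"x":0,"y":0,"z":-0.7,"twist":0,"hand":0.2},{"x":0,"y":0,"z":-0.75,"twist":0,"hand":0.2},{"x":0,"y":0,"z":-0.75,"twist":0,"hand":0.2}]'
python3 - <<'E'
from h import *
f=grab("wrist","w9");plan([.5535,.1965,.185],1.40)
E
```

```text
clock: 15.22
position: [0.4996, -0.2674, 0.3512]
tool_rot: [-1.801, 2.572, -0.007]
force: [0.4, 0.1, -1.8]
grip_width: 0.0299
grasp pt [ 0.4997 -0.2674  0.1854] rows xyz [-2.2717e+00  5.4110e-01  4.0000e-04]
yaw now -1.9201088291980284 world turn 0.17851617560823563 twist frac -0.05682346353982307 or 0.943176536460177 j6 1.3686893826807147
```

View pics/w9.png

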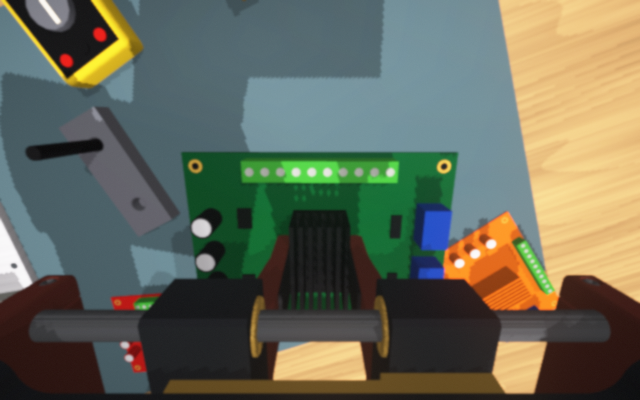

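The board is held level and square, its far edge horizontal at row 152. Carrying it over to the jig at about 0.16 m under-board height.

```bash
python3 -m creep '[{"x":-0.1,"y":0.02,"z":0,"twist":0,"hand":0.2},{"x":-0.25,"y":0.06,"z":0,"twist":0,"hand":0.2},{"x":-0.4,"y":0.1,"z":0,"twist":0,"hand":0.2},{"x":-0.55,"y":0.13,"z":0,"twist":0,"hand":0.2},{"x":-0.7,"y":0.17,"z":0,"twist":0,"hand":0.2},{"x":-0.75,"y":0.18,"z":0,"twist":0,"hand":0.2},{"x":-0.75,"y":0.18,"z":0,"twist":0,"hand":0.2}]'
python3 -m creep '[{"x":-0.1,"y":0.02,"z":0,"twist":0,"hand":0.2},{"x":-0.25,"y":0.06,"z":0,"twist":0,"hand":0.2},{"x":-0.4,"y":0.1,"z":0,"twist":0,"hand":0.2},{"x":-0.55,"y":0.13,"z":0,"twist":-0.02,"hand":0.2},{"x":-0.7,"y":0.17,"z":0,"twist":-0.04,"hand":0.2},{"x":-0.75,"y":0.18,"z":0,"twist":-0.057,"hand":0.2},{"x":-0.75,"y":0.18,"z":0,"twist":-0.057,"hand":0.2}]'
python3 - <<'E'
from h import *
plan([.5535,.1965,.185],1.40)
E
```

```text
clock: 15.85
position: [0.517, -0.1118, 0.3458]
tool_rot: [1.805, -2.569, -0.005]
force: [-0.1, -0.9, -3.0]
grip_width: 0.0301
clock: 16.43
position: [0.5347, 0.0405, 0.3464]
tool_rot: [2.029, -2.396, -0.003]
force: [-0.0, 0.7, -2.1]
grip_width: 0.0297
grasp pt [0.5343 0.0405 0.1831] rows xyz [-0.7853  0.034  -0.0095]
yaw now -1.7366077576804893 world turn -0.004984895909304399 twist frac 0.0015867416495287268 or -0.9984132583504712 j6 1.7486692461454423
```

```bash
python3 -m creep '[{"x":-0.1,"y":0,"z":0,"twist":0,"hand":0.2},{"x":-0.25,"y":0.01,"z":0,"twist":0,"hand":0.2},{"x":-0.4,"y":0.02,"z":0,"twist":0,"hand":0.2},{"x":-0.55,"y":0.03,"z":0,"twist":0,"hand":0.2},{"x":-0.7,"y":0.034,"z":0,"twist":0,"hand":0.2},{"x":-0.78,"y":0.034,"z":0,"twist":0,"hand":0.2},{"x":-0.78,"y":0.034,"z":0,"twist":0,"hand":0.2},{"x":-0.78,"y":0.034,"z":0,"twist":0,"hand":0.2}]'
python3 - <<'E'
from h import *
f=grab("wrist","w10");plan([.5535,.1965,.115],1.40)
E
```

```text
clock: 17.1
position: [0.5546, 0.1933, 0.3471]
tool_rot: [2.022, -2.401, 0.001]
force: [-0.1, 0.1, -1.7]
grip_width: 0.0297
grasp pt [0.5544 0.1925 0.1842] rows xyz [-0.0195  0.0074  0.3457]
yaw now -1.7426708211841802 world turn 0.0010781675943869473 twist frac -0.0003431914042563606 or 0.9996568085957437 j6 2.0194560628726577
```

View pics/w10.png

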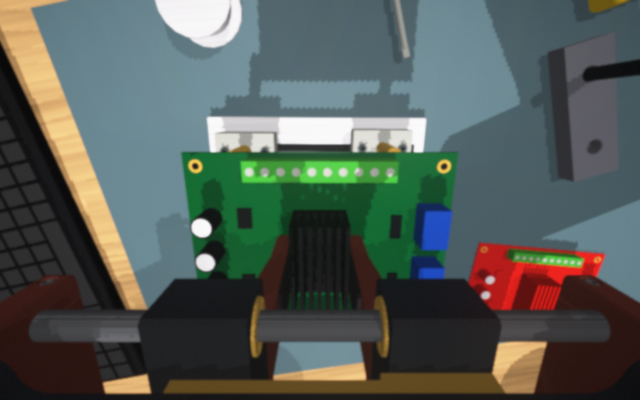

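The plate's edge (row 117) is parallel to the board's edge (row 152), so the board is square to the jig. Lowering.

```bash
python3 -m creep '[{"x":-0.017,"y":0.005,"z":0.1,"twist":0,"hand":0.2},{"x":-0.017,"y":0.005,"z":0.2,"twist":0,"hand":0.2},{"x":-0.017,"y":0.005,"z":0.28,"twist":0,"hand":0.2},{"x":-0.017,"y":0.005,"z":0.33,"twist":0,"hand":0.2},{"x":-0.017,"y":0.005,"z":0.35,"twist":0,"hand":0.2},{"x":-0.017,"y":0.005,"z":0.35,"twist":0,"hand":0.2},{"x":-0.017,"y":0.005,"z":0.35,"twist":0,"hand":0.2}]'
python3 - <<'E'
from h import *
a=grab("scene");b=grab("side");crop(a,345,150,110,110,3.6,"c6");crop(b,260,80,110,110,3.6,"c7")
A=cv2.imread("pics/c6.png");B=cv2.imread("pics/c7.png");cv2.imwrite("pics/m3.png",np.hstack([A,B]))
plan([.5535,.1965,.107],1.40)
E
```

```text
clock: 17.73
position: [0.554, 0.1971, 0.2791]
tool_rot: [-2.023, 2.402, -0.001]
force: [0.4, 0.7, -1.7]
grip_width: 0.03
grasp pt [0.5544 0.1976 0.1166] rows xyz [0.0065 0.0036 0.0478]
yaw now -1.7413281499831 world turn -0.0002645036066937223 twist frac 8.419411294188088e-05 or -0.9999158058870581 j6 2.026033139768194
```

View pics/m3.png

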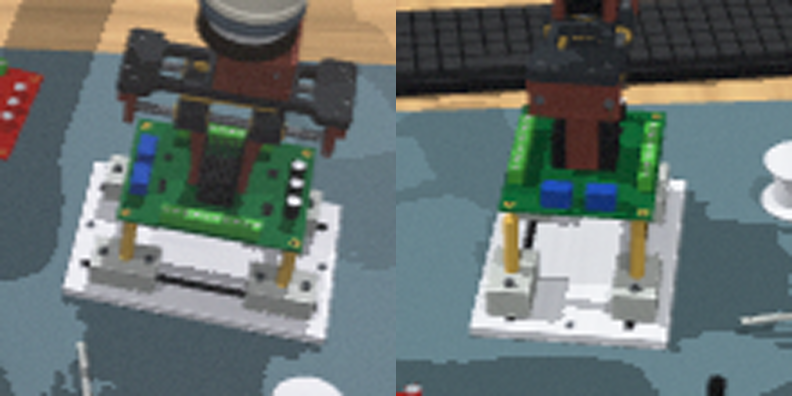

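Both views show the board a little above the pillars, with a pillar under each visible corner. Lowering until it touches.

```bash
python3 -m creep '[{"x":0.003,"y":0.002,"z":0.015,"twist":0,"hand":0.2},{"x":0.003,"y":0.002,"z":0.028,"twist":0,"hand":0.2},{"x":0.003,"y":0.002,"z":0.036,"twist":0,"hand":0.2},{"x":0.003,"y":0.002,"z":0.041,"twist":0,"hand":0.2},{"x":0.003,"y":0.002,"z":0.044,"twist":0,"hand":0.2},{"x":0.003,"y":0.002,"z":0.044,"twist":0,"hand":0.2}]'; python3 - <<'E'
from h import *
plan([.5535,.1965,.107],1.40);print(tool()[0]["force"])
E
```

```text
clock: 18.33
position: [0.5531, 0.1973, 0.2705]
tool_rot: [-2.024, 2.402, -0.0]
force: [-2.8, -0.3, 4.4]
grip_width: 0.0296
grasp pt [0.5532 0.1973 0.1072] rows xyz [ 0.0038 -0.0019  0.001 ]
yaw now -1.7408919281504085 world turn -0.0007007254393851525 twist frac 0.00022304783485677462 or -0.9997769521651432 j6 2.025552728101593
[-2.80414465 -0.28245485  4.43709076]
```

```bash
python3 -m creep '[{"x":0,"y":0,"z":0,"twist":0,"hand":0.36},{"x":0,"y":0,"z":0,"twist":0,"hand":0.45},{"x":0,"y":0,"z":0,"twist":0,"hand":0.6},{"x":0,"y":0,"z":0,"twist":0,"hand":0.65},{"x":0,"y":0,"z":0,"twist":0,"hand":0.65},{"x":0,"y":0,"z":0,"twist":0,"hand":0.65}]' 
python3 -m creep '[{"x":0,"y":0,"z":-0.05,"twist":0,"hand":0.65},{"x":0,"y":0,"z":-0.15,"twist":0,"hand":0.65},{"x":0,"y":0,"z":-0.3,"twist":0,"hand":0.65},{"x":0,"y":0,"z":-0.45,"twist":0,"hand":0.65},{"x":0,"y":0.2,"z":-0.6,"twist":0,"hand":0.65},{"x":0,"y":0.4,"z":-0.7,"twist":0,"hand":0.65},{"x":0,"y":0.5,"z":-0.7,"twist":0,"hand":0.65},{"x":0,"y":0.5,"z":-0.7,"twist":0,"hand":0.65}]'
python3 - <<'E'
from h import *
a=grab("scene");b=grab("side");f=grab("wrist","w11");crop(a,345,150,110,110,3.6,"c6");crop(b,260,80,110,110,3.6,"c7")
A=cv2.imread("pics/c6.png");B=cv2.imread("pics/c7.png");cv2.imwrite("pics/m4.png",np.hstack([A,B]))
hs=cv2.cvtColor(f["img"],cv2.COLOR_BGR2HSV); m=cv2.inRange(hs,(45,110,20),(80,255,255)); m=cv2.morphologyEx(m,cv2.MORPH_CLOSE,np.ones((15,15)))
c=max(cv2.findContours(m,0,2)[0],key=cv2.contourArea); q=cv2.approxPolyDP(cv2.convexHull(c),8,True)[:,0];print(q.tolist())
Q=np.array([onz(f,*p,.0844)[:2] for p in q]);print(Q,Q.mean(0))
for i in range(len(Q)):
    v=Q[(i+1)%len(Q)]-Q[i];print(np.linalg.norm(v),np.arctan2(v[1],v[0]))
E
```

```text
clock: 18.83
position: [0.5532, 0.1972, 0.2692]
tool_rot: [2.024, -2.402, -0.0]
force: [-0.5, -0.0, -0.7]
grip_width: 0.0566
clock: 19.5
position: [0.4511, 0.2149, 0.4146]
tool_rot: [-2.023, 2.395, -0.002]
force: [0.5, 0.1, 0.8]
grip_width: 0.0571
[[403, 21], [393, 148], [246, 148], [237, 20]]
[[0.59650797 0.1147375 ]
 [0.48620607 0.13492745]
 [0.51087946 0.27923103]
 [0.62233178 0.26057409]] [0.55398132 0.19736752]
0.11213448208008707 2.960554145271926
0.14639774550082146 1.40145140280865
0.113003102051608 -0.16586055912700812
0.14810530118502463 -1.7460532987252904
```

View pics/m4.png

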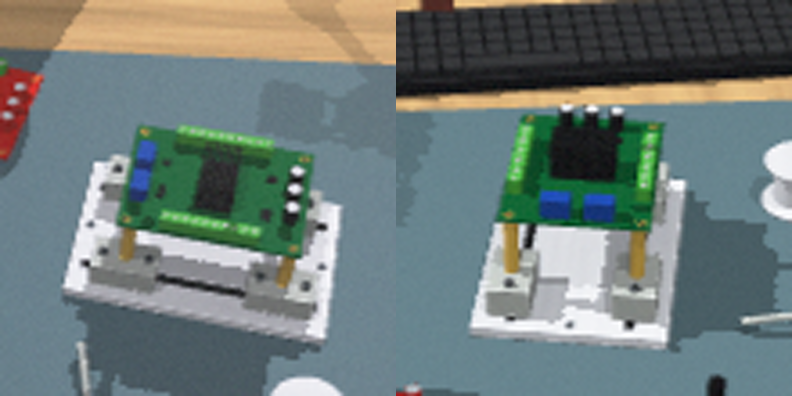

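View pics/w11.png

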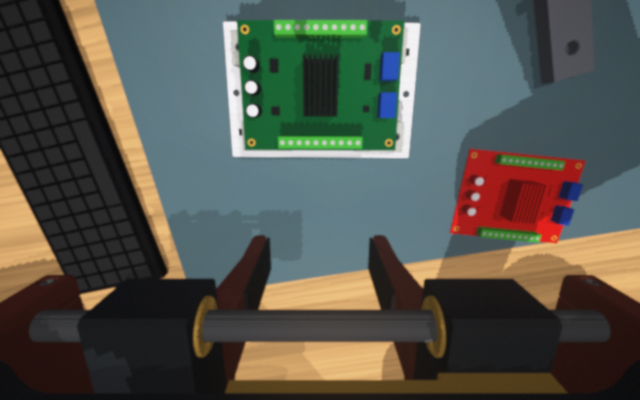

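```bash
python3 - <<'E'
from h import *
a=grab("scene");b=grab("side")
C=lambda u,v:(345+u/3.6,150+v/3.6); S=lambda u,v:(260+(u-396)/3.6,80+v/3.6)
for n,p,q in(("near-rob,-y",C(140,126),S(500,221)),("far,-y",C(120,224),S(652,231)),("far,+y",C(303,255),S(664,122)),("near,+y",C(312,155),S(526,115))): print(n,tri(a,p,b,q).round(4))
from station import job
print(monitor.sense()["force"]); print(job.finish_job())
E
```

```text
near-rob,-y [0.4875 0.1361 0.0819]
far,-y [0.599  0.1181 0.0813]
far,+y [0.6236 0.2638 0.0843]
near,+y [0.5141 0.2797 0.0845]
[ 0.45422091  0.05206292 -0.76737652]
the job is handed in; nothing more can be done
None
```

The brass pillar is fully home in the empty foot and the green board rests on the four pillars. I handed the job in at about 19.7 s on the robot's clock; no verdict was reported.

**Pillar:** I took the brass pillar from the rack. The first probe hit the foot's top face beside the hole. I shifted about 1.5 mm from the wrist view and it went in. I pressed it past the catch until it stopped at 19 N. By arm position its lower end is about 18 mm above the bench, and it hadn't slipped in the grip. After release its top showed within 1 px of where a fully home pillar should be.

I saw no distinct force peak from the spring catch, because readings came only at the end of each move. The stop height and the unslipped grip are what show it went past.

**Board:** I held it by the heat sink, lowered it until it touched the pillars, let go and moved clear.
- **Centre:** (0.554, 0.197) m, about 1–2 mm from the jig centre measured from the plate.
- **Squareness:** board angle is -0.17 rad, against -0.15 to -0.18 rad for the jig across my measurements.
- **Height:** the corners triangulate to 81–84.5 mm. The +y end reads about 3 mm higher than the -y end. I put that down to the 2 mm calibration and hand-picked pixels, since the board looks level in both views.

I did not touch the other loose things, but I did not re-measure their positions.

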